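Offer up the incubator's lid leaf to its hinge

ROBOT

A 6-joint arm with a two-finger parallel gripper is mounted at the origin on the work surface. World frame = base frame: x ahead of the robot, y to its left, z up, the work surface at z = 0. Lengths are in m, angles in rad, forces in N, time in s.
With the tool pointing down it reaches from about 0.3 to 0.75 m from the base axis. Payload 8.5 kg.
Tool frame: the origin (TCP) lies between the finger pads; the fingertips stand 19 mm ahead of it and the grasp point (between the pads) is the TCP; z points along the fingers, y is the direction in which the jaws open and shut (so a half turn about z gives the same grasp; the last joint's range is limited). The gripper opens to 85 mm and grips with 20 to 120 N. Pads are 22 mm wide; open, the fingers measure 114 mm over their backs; the gripper's body (76 mm by 85 mm) begins 54 mm behind the grasp point. The pads swing forward as they close: fully open they stand 13 mm farther back than shut.
Start: joints at [-1.339, 0.381, 1.297, -0, 1.464, -0.215], TCP at [0.238, -0.496, 0.25] pointing down, gripper open.
Joint ranges: [-3.11, 3.11], [-0.89, 2.33], [0.22, 2.48], [-1.42, 4.56], [0.17, 2.85], [-2.88, 2.88]. Speed limits (rad/s): [2.39, 2.39, 3.14, 3.14, 3.14, 3.14].

INTERFACE

Orientations are given as [roll, pitch, yaw] about the fixed x, y, z axes, in that order (R = Rz(yaw) Ry(pitch) Rx(roll)).
In Python, from station import r, optics, close_job, nets gives the robot as it stands. The module is installed in compiled form; this text tells all that it offers.
- The arm moves only by the shell command python3 -m handwheel 'ROWS' [FORCE]. ROWS is JSON, a list that holds one entry, the list of rows, each a list of 7 numbers: the opening, from 0 (shut) to 1 (fully open), then the shift along the tool's x, y, z scaled (see below), then the turn, a rotation vector about the tool's x, y, z scaled (see below). In form: [[[grip, dx, dy, dz, ax, ay, az], ...]]. A call has 1 to 8 rows; each row is the pose to reach, as a shift and turn from the pose measured when the call began, along the tool's axes at that moment; what a row does not reach only later rows make up. The controller multiplies each number of a shift by 0.3 m and each number of a turn by 1.5 rad. A row lasts 1/12 s, in which the tool goes at most 41.7 mm and 7.16 degrees, less where a joint would pass 70% of its speed; a pose out of reach is approached as far as the arm can. A call with a number of a shift or a turn outside -1 to 1 is refused whole. A call with a gripper value outside its range is refused whole. The fingers move at their own pace and stop on an object; FORCE is the grip in N (left out, the last holds). Time passes only in rows, so rows that repeat a pose let the fingers close. It gives the time, the measured TCP pose, the force and the opening at its end, in the units of the state.
- r.sense(): the state, without advancing time (a new reading comes with each control period).
- optics.grab_frame(name): name is "scene" or "top" or "wrist"; returns a dict with "color" (384x512x3 uint8, blue, green, red), "depth" (384x512 float32, m along the optical axis (not along the pixel's ray), 0 where there is no reading), "fovy" (degrees; the focal length in pixels is half the picture's height over the tangent of half this angle, whatever the lens; pixels are square), "cx", "cy" (the principal point, pixels), "extrinsics" (4x4, takes a point from world to camera coordinates). Camera axes: x right, y down, z forward; pixel columns grow to the right and rows downward; lengths in m; the calibration is good to about 2 mm. A picture is of the moment at which its call begins.
- close_job(): hands the job in, once; it reports no verdict.
Trained networks look in a picture, given as the dict that the camera call returned (one of the last four; its "shot" number tells which), for a name from the list of things; names that differ only in an ending like _2 or _b are one class to them, and where a whole thing is asked for, a point or a joint stands for the part that bears it (a point fixed in the world has none). Each returns a list of dicts, best first, with "p" (0 to 1); they miss things now and then, are a little off and sometimes report something else, mostly with a low value. They report only what shows in the picture. A call takes as long as a camera call. They do not tell look-alikes from the thing itself.
- nets.spot_in(picture, thing): "xyz" ([x, y, z] in m, in world coordinates, good to about 4 mm: the middle of the surface that is visible of it).
- nets.mark_of(picture, thing): "xyz" ([x, y, z] in m, in world coordinates, good to about 4 mm: a listed point, or the origin of a listed thing).
The state is a dict: "clock": time; "joints": joint angles; "qd": joint speeds; "tau": joint torques, N m; "position": TCP position; "tcp_rot": TCP orientation; "force": force on the tool from outside, world axes, zero at the start; "torque": the same for the moment, N m; "grip_width": opening from 0.0 (shut) to 1.0 (fully open).
Only numpy, scipy, OpenCV 4.12 (cv2) and the standard library are available. Lean on these libraries where they do the work, as an engineer would, in place of code of your own. Each camera call takes 0.05 s, during which the arm holds its last target.

TASK

The slide incubator's lid leaf goes back to its hinge, ready for the pin: first press the spring pedal at the incubator's front right down to its stop, which slides the guard off the hinge, and let it come up again. Then take the loose single-knuckle leaf by its upright tab and hold it level, plate towards the pedal, with its knuckle centred between the two fixed knuckles and the holes in line so that a pin would pass. Finish while still holding it there, motionless, carried by the gripper alone and not leaning on the incubator; leave everything else on the bench where it stands.

Things in the scene. Friction and masses are not known exactly. Their poses are not given: they have to be found in the camera images.
- incubator: Slide incubator, fixed to the bench: white box 138 x 130 mm (x 22 to 160 mm), top 61 mm high, on a grey base plate 340 x 130 x 8 mm that sticks out in front under the pedal. Origin on the bench below the hinge axis; +x from pedal to white box, y along the hinge axis, z up. The hinge stands at x 0.60 to 0.66 m from the robot, yawed by up to 0.3 rad.
- seat (a point): Point on the fixed hinge axis midway between the two fixed steel knuckles (28 mm outside, 14 mm hole along y, each 20 mm long, centred at y = -27 and +27 mm: 34 mm gap), 95 mm above the bench; axes as the incubator's. The loose knuckle's centre belongs here. Nothing below can carry the leaf at this height.
- pedal (a joint): Spring pedal, rad: 0 up, 0.30 down at its stop. Pivot along y at incubator x = -45, z = 32 mm; steel pad 105 x 50 x 8 mm runs from it to -x, rising 0.2 rad to its free end at 0 and sloping down 0.1 rad at the stop. Springs back when let go. At the pad point it takes about 3 N to start and 6 to 9 N to reach the stop.
- pedal_pad (a point): Point on top of the pedal's rubber tread, where it is best pressed, 20 mm from the pad's free end: incubator x = -129 mm, about 54 mm above the bench when up and 28 mm when at the stop.
- guard (a joint): Travel in m of the grey guard (plate 42 x 60 x 5 mm, top 117 mm above the bench, lip hanging at its front): 0 to 0.006 at the start, covering the gap between the fixed knuckles; about 0.05 slid back (incubator +x). A full press of the pedal pushes it back and it stays there when the pedal rises.
- guard_edge (a point): Middle of the guard plate's upper front edge: incubator x = -21 mm when the guard covers the hinge, +30 mm when slid back; 117 mm above the bench.
- leaf: Loose aluminium hinge leaf with ONE knuckle, 0.10 to 0.20 kg, flat on the bench. Plate x -45 to +20 mm, 60 mm wide (y), 5 mm thick; upright grip tab 10 mm (x) by 40 mm (y), top 70 mm up, centred on the origin; knuckle 28 mm outside, 26 mm long. Origin on the underside below the tab; x from tab to knuckle, y along the hole, z up. Starts with x away from the robot, yaw -0.5 to 0.5.
- leaf_hole (a point): Centre of the loose leaf's knuckle hole (14 mm diameter, along y): 40 mm along x and 14 mm up from the leaf's origin; axes as the leaf's.
- leaf_two: Bystander: a leaf of the same size, plate and tab, but with TWO knuckles (each 14 mm long, at y = -23 and +23 mm). Not to be used. Same origin and axes as the other leaf; which of the two lies left and which right varies.
- pin_tray: Bystander: steel tray 110 x 70 x 18 mm with two hinge pins, 8 mm thick. Origin under its centre.
- dropper: Bystander: amber bottle with red cap, 44 mm diameter, 105 mm tall. Origin under its centre.
- wash_bottle: Bystander: white bottle, 66 mm diameter, 170 mm tall. Origin under its centre.
- beaker: Bystander: glass beaker, 66 mm diameter, 85 mm tall. Origin under its centre.
- petri: Bystander: closed petri dish, 94 mm diameter, 18 mm tall. Origin under its centre.
- slide_box: Bystander: blue slide box 90 x 140 x 32 mm. Origin under its centre.
- driver: Bystander: screwdriver lying on the bench, handle about 25 mm thick. Origin under its middle.
Mind the look-alikes: they are no part of the job. Leave any pink look-alike of the leaf alone.

How it is judged:
On the way, in this order (a step that is already met when the one before it is completed fails the run):
1. the pedal is pressed down to its stop (0.27 rad or more) while the leaf still lies on the bench (value of joint pedal above 0.27 rad and height (world z) of leaf below 0.015 m), for 0.15 s.
2. the pedal has come up again, the guard is off the hinge, and the single-knuckle leaf is lifted off the bench in the gripper (value of joint pedal below 0.06 rad and value of joint guard above 0.042 m and height (world z) of leaf above 0.03 m and contact force between leaf and the fingers above 1 N), for 0.2 s.
At the end, for the whole second after the job is handed in: Leaf held still by the gripper alone (under 1 N on the incubator), level within 0.15 rad, plate on the pedal side; its hole within 4 mm of the hinge axis fore-aft and in height, 6 mm along it, parallel within 0.1 rad; guard back 42 mm or more, pedal up (under 0.06 rad) (x of leaf_hole in the frame of seat between -0.004 and 0.004 m and z of leaf_hole in the frame of seat between -0.004 and 0.004 m and y of leaf_hole in the frame of seat between -0.006 and 0.006 m and angle between the y axis of leaf and the y axis of incubator, either way round below 0.1 rad and angle between leaf's own z axis and vertical below 0.15 rad and x of leaf in the frame of seat below -0.03 m and contact force between leaf and the fingers above 1 N and contact force between leaf and incubator below 1 N and linear speed of leaf below 0.02 m/s and value of joint guard above 0.042 m and value of joint pedal below 0.06 rad); the arm keeps its last pose, push and grip.
It fails at once if the two-knuckle leaf is shifted by more than 15 mm (distance of leaf_two from where it was at the start of the episode above 0.015 m).
It fails at once if another bystander is shifted by more than 30 mm (distance of any of dropper, wash_bottle, beaker, petri, slide_box, pin_tray, driver from where it was at the start of the episode above 0.03 m).
It also fails if it takes over 58 s, if anything falls off the work surface, if the arm or the gripper's body presses on something with over 40 N, if the wrist force passes 120 N, or if a joint passes its speed limit or range.

## Working session

There is one attempt and no reset: what is moved stays moved. The work goes in short steps, Python scripts to look and compute and a shell command to move; the robot and the scene stay as the last step left them, time stands still between calls to the robot, and variables do not carry over. Pictures are saved under pics/ and viewed, and the job is handed in when it is done.

```bash
mkdir -p pics
cat > h.py <<'E'
import numpy as np, cv2
from station import r, optics, close_job, nets
def save(p,name): cv2.imwrite('pics/'+name+'.png',p['color'])
def pts(p):
    d=p['depth'];H,W=d.shape;f=H/2/np.tan(np.radians(p['fovy'])/2)
    u,v=np.meshgrid(np.arange(W),np.arange(H))
    c=np.stack([(u-p['cx'])*d/f,(v-p['cy'])*d/f,d],-1)
    E=np.array(p['extrinsics']);R=E[:3,:3];t=E[:3,3]
    return (c-t)@R, d>0
def proj(p,X):
    E=np.array(p['extrinsics']);c=E[:3,:3]@np.array(X)+E[:3,3]
    f=p['color'].shape[0]/2/np.tan(np.radians(p['fovy'])/2)
    return c[0]/c[2]*f+p['cx'],c[1]/c[2]*f+p['cy']
E
python3 - <<'E'
from h import *
print(r.sense())
for n in ['top','scene']:
    p=optics.grab_frame(n);save(p,n+'0')
    for t in ['leaf','leaf_hole','leaf_two','pedal_pad','guard_edge','seat','incubator']:
        print(n,t,[(np.round(q['xyz'],3).tolist(),round(q['p'],2),np.round(proj(p,q['xyz'])).tolist()) for q in nets.mark_of(p,t)[:3]])
E
```

```text
{'clock': 0.0, 'joints': array([-1.33928222e+00,  3.81186199e-01,  1.29831101e+00, -3.16722937e-05,
        1.46362337e+00, -2.15273882e-01]), 'qd': array([-1.11000425e-03, -1.19067327e-03, -2.19896382e-03, -7.98728276e-04,
       -2.11475053e-04, -4.51144720e-05]), 'tau': array([ 2.64457143e-03, -4.48452401e+01, -2.31278747e+01, -9.08706420e-05,
        4.64709345e-03,  1.28445026e-05]), 'position': array([ 0.23757415, -0.49571783,  0.24970009]), 'tcp_rot': array([-3.14009327e+00, -2.95628798e-04,  4.46791183e-01]), 'force': array([ 0.29670421,  0.52766402, -0.7283503 ]), 'torque': array([-0.00707847,  0.03542849, -0.05068416]), 'grip_width': 1.002556878158623}
top leaf [([0.667, 0.262, -0.001], 0.82, [173.0, 160.0]), ([0.542, 0.308, -0.0], 0.8, [160.0, 193.0]), ([0.518, 0.162, -0.0], 0.73, [199.0, 200.0])]
top leaf_hole [([0.581, 0.33, 0.012], 0.94, [153.0, 182.0]), ([0.52, 0.201, 0.017], 0.92, [188.0, 199.0]), ([0.632, 0.276, 0.014], 0.64, [168.0, 168.0])]
top leaf_two [([0.492, -0.255, 0.002], 0.91, [312.0, 208.0])]
top pedal_pad [([0.48, 0.004, 0.056], 0.57, [242.0, 209.0])]
top
[... 193 characters left out ...]
52, 0.158, 0.0], 0.94, [291.0, 229.0]), ([0.543, 0.312, -0.001], 0.65, [331.0, 245.0]), ([0.664, 0.264, 0.001], 0.57, [308.0, 264.0])]
scene leaf_hole [([0.573, 0.329, 0.013], 0.81, [335.0, 249.0]), ([0.52, 0.199, 0.015], 0.7, [302.0, 229.0]), ([0.63, 0.28, 0.016], 0.63, [316.0, 256.0])]
scene leaf_two [([0.492, -0.256, -0.003], 0.61, [192.0, 199.0])]
scene pedal_pad [([0.483, 0.003, 0.057], 0.48, [255.0, 201.0]), ([0.491, -0.52, 0.0], 0.16, [134.0, 183.0])]
scene guard_edge [([0.591, -0.001, 0.121], 0.56, [242.0, 204.0])]
scene seat [([0.608, -0.002, 0.093], 0.87, [240.0, 213.0]), ([0.607, 0.001, 0.003], 0.22, [241.0, 233.0])]
scene incubator [([0.607, -0.002, 0.002], 0.62, [241.0, 233.0])]
```

Run:
```python
import cv2
a=cv2.imread('pics/top0.png');b=cv2.imread('pics/scene0.png')
cv2.imwrite('pics/topL.png',cv2.resize(a[130:250,120:240],(600,600),interpolation=cv2.INTER_CUBIC))
```

```text
(no output)
```

View pics/top0.png

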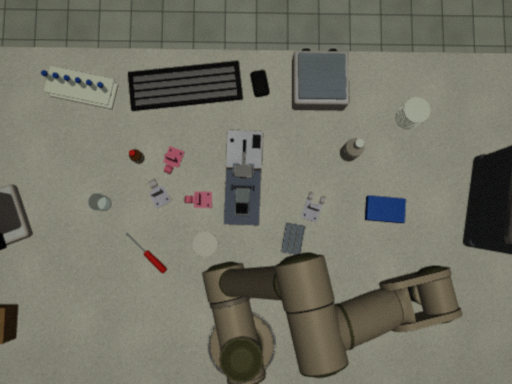

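View pics/scene0.png

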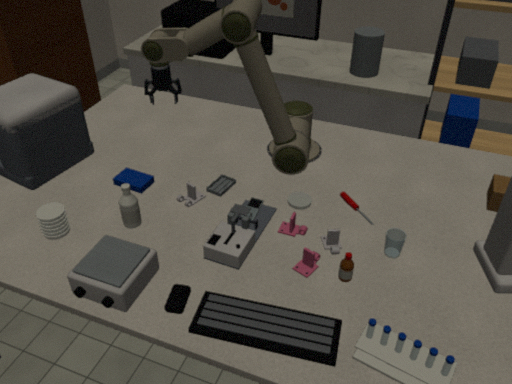

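View pics/topL.png

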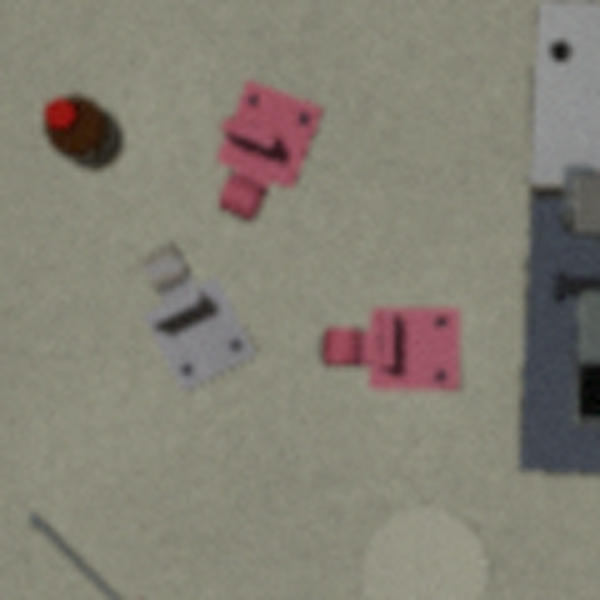

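The candidates for the single-knuckle leaf, in top-view pixels:
- **(160,193):** grey aluminium with one knuckle. This fits the description, and the enlarged crop confirms it.
- **(173,160) and (199,200):** pink look-alikes, so I leave them alone.
- **(313,207):** grey with two knuckles, so this is `leaf_two`.

The incubator's pedal and guard are at about (242,209) and (242,173). I'll go above the pedal first.

```bash
cat >> h.py <<'E'
from scipy.spatial.transform import Rotation as Ro
def rel(pos,yaw,roll=np.pi):
    s=r.sense();R=Ro.from_euler('xyz',s['tcp_rot'])
    T=Ro.from_euler('xyz',[np.pi,0,yaw])
    d=R.inv().apply(np.array(pos)-s['position'])/0.3
    a=(R.inv()*T).as_rotvec()/1.5
    print('shift',np.round(d,4),'turn',np.round(a,4))
def st():
    s=r.sense();print({k:np.round(s[k],4).tolist() for k in ['clock','position','tcp_rot','force','joints','grip_width']})
E
python3 - <<'E'
from h import *
rel([0.44,0.0,0.27],1.53)
E
```

```text
shift [ 1.3226 -1.1996 -0.0655] turn [ 0.      0.     -0.7222]
```

```bash
python3 -m handwheel '[[[0,0.66,-0.6,-0.06,0,0,-0.36],[0,0.66,-0.6,-0.06,0,0,-0.36],[0,0.66,-0.6,-0.06,0,0,-0.36],[0,0.66,-0.6,-0.06,0,0,-0.36],[0,0.66,-0.6,-0.06,0,0,-0.36],[0,0.66,-0.6,-0.06,0,0,-0.36],[0,0.66,-0.6,-0.06,0,0,-0.36],[0,0.66,-0.6,-0.06,0,0,-0.36]]]'
python3 - <<'E'
from h import *
st();rel([0.44,0.0,0.27],1.53)
E
```

```text
clock: 1.47
position: [0.3393, -0.2449, 0.269]
tcp_rot: [3.141, -0.0, 0.991]
force: [0.3, -1.1, 0.6]
grip_width: -0.001
{'clock': 1.4667, 'position': [0.3393, -0.2449, 0.269], 'tcp_rot': [3.1405, -0.0003, 0.9909], 'force': [0.3166, -1.1454, 0.5758], 'joints': [-0.9102, 0.1311, 1.5921, 0.0006, 1.4175, -0.3304], 'grip_width': -0.001}
shift [ 0.8668 -0.1664 -0.0031] turn [ 0.0007 -0.     -0.3594]
```

```bash
python3 -m handwheel '[[[0,0.867,-0.166,0,0,0,-0.36],[0,0.867,-0.166,0,0,0,-0.36],[0,0.867,-0.166,0,0,0,-0.36],[0,0.867,-0.166,0,0,0,-0.36],[0,0.867,-0.166,0,0,0,-0.36],[0,0.867,-0.166,0,0,0,-0.36],[0,0.867,-0.166,0,0,0,-0.36],[0,0.867,-0.166,0,0,0,-0.36]]]'
python3 - <<'E'
from h import *
st()
p=optics.grab_frame('wrist');save(p,'w1')
for t in ['pedal_pad','guard_edge','seat','incubator','leaf']:
        print(t,[(np.round(q['xyz'],3).tolist(),round(q['p'],2),np.round(proj(p,q['xyz'])).tolist()) for q in nets.mark_of(p,t)[:3]])
E
```

```text
clock: 2.13
position: [0.4411, 0.0024, 0.269]
tcp_rot: [3.14, -0.0, 1.535]
force: [-1.0, -0.7, -0.3]
grip_width: -0.002
{'clock': 2.1333, 'position': [0.4411, 0.0024, 0.269], 'tcp_rot': [3.1402, -0.0002, 1.535], 'force': [-0.9752, -0.6941, -0.2723], 'joints': [-0.2644, 0.1725, 1.5407, 0.0005, 1.427, -0.2287], 'grip_width': -0.0021}
pedal_pad [([0.481, 0.001, 0.053], 0.56, [286.0, 171.0])]
guard_edge [([0.593, -0.001, 0.111], 0.88, [396.0, 182.0])]
seat [([0.606, 0.0, 0.096], 0.73, [400.0, 177.0])]
incubator [([0.609, 0.001, 0.001], 0.71, [369.0, 160.0])]
leaf [([0.52, 0.163, 0.001], 0.81, [312.0, 38.0])]
```

View pics/w1.png

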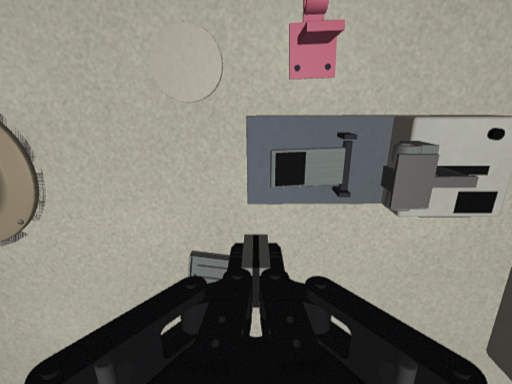

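Run:
```python
from h import *
p=optics.grab_frame('wrist');X,ok=pts(p)
a=p['color'].astype(int);hsv=cv2.cvtColor(p['color'],cv2.COLOR_BGR2HSV)
z=X[...,2]
print(hsv[140,260],hsv[190,260],z[140,260],z[130,300],z[168,320],X[168,290],X[60,150])
m=(abs(z-0.008)<0.006)&(hsv[...,1]>40)&(hsv[...,0]>100)&(hsv[...,0]<130)&ok
m=m.astype(np.uint8)
n,l,s,c=cv2.connectedComponentsWithStats(m);print(s)
k=1+np.argmax(s[1:,4]);P=X[l==k][:,:2]
print(cv2.minAreaRect((P*1000).astype(np.float32)),z[l==k].mean())
# edges y vs x at columns
for lo,hi in [(0.47,0.52),(0.54,0.56)]: pass
xs=np.arange(P[:,0].min()+.005,P[:,0].max()-.01,.004)
up=[P[abs(P[:,0]-x)<.002][:,1].max() for x in xs];dn=[P[abs(P[:,0]-x)<.002][:,1].min() for x in xs]
print(np.polyfit(xs,up,1),np.polyfit(xs,dn,1),P[:,0].min())
# white box top
b=(abs(z-0.061)<0.004)&(X[...,0]>0.6)&ok
B=X[b][:,:2];print(cv2.minAreaRect((B*1000).astype(np.float32)),len(B))
rel([0.481,0.002,0.085],1.535)
```

```text
[108  35 108] [109  33 107] 0.007689211533529161 0.007950443160420248 0.04228482997984006 [0.48516721 0.00132841 0.05189961] [0.3137419  0.13939597 0.01711412]
[[     0      0    512    384 196546]
 [   326     61      4      4     12]
 [   296     62      4      4     10]
 [   248    114      1      3      3]
 [   258    114      1      2      2]
 [   260    114      1      1      1]
 [   262    114      1      1      1]
 [   267    114      1      1      1]
 [   277    114      1      1      1]
 [   298    114      1      1      1]
 [   248    119      1      2      2]
 [   248    122      1      7      7]
 [   251    126      1      1      1]
 [   252    129      1      1      1]
 [   248    130      1      2      2]
 [   248    133      1      1      1]
 [   338    132      1      1      1]
 [   249    152      1      1      1]
 [   249    161      1      1      1]
 [   249    163      1      1      1]
 [   249    165      1      1      1]
 [   249    167      1      2      2]
 [   249    172      1      5      5]
 [   249    178      1      1      1]
 [   249    180      1      1      1]
 [   249    183      1      1      1]
 [   250    199      1      1      1]]
((539.9749145507812, 128.61203002929688), (3.8862850666046143, 3.7751893997192383), 3.5973432064056396) 0.005122201755059297Traceback (most recent call last):
  File "<stdin>", line 15, in <module>
    raise TypeError("expected non-empty vector for x")
TypeError: expected non-empty vector for x
```

Run:
```python
from h import *
p=optics.grab_frame('wrist');X,ok=pts(p)
hsv=cv2.cvtColor(p['color'],cv2.COLOR_BGR2HSV)
z=X[...,2]
m=(abs(z-0.008)<0.006)&(hsv[...,1]>22)&(hsv[...,0]>95)&(hsv[...,0]<130)&ok
m=cv2.morphologyEx(m.astype(np.uint8),cv2.MORPH_OPEN,np.ones((3,3)))
n,l,s,c=cv2.connectedComponentsWithStats(m)
k=1+np.argmax(s[1:,4]);P=X[l==k][:,:2];print(s[k])
print(cv2.minAreaRect((P*1000).astype(np.float32)),z[l==k].mean())
xs=np.arange(.47,.55,.004)
up=[P[abs(P[:,0]-x)<.002][:,1].max() for x in xs];dn=[P[abs(P[:,0]-x)<.002][:,1].min() for x in xs]
print(np.polyfit(xs,up,1),np.polyfit(xs,dn,1),P[:,0].min())
b=(abs(z-0.061)<0.004)&(X[...,0]>0.6)&ok
B=X[b][:,:2];print(cv2.minAreaRect((B*1000).astype(np.float32)),len(B))
# knuckle/guard tops
g=(abs(z-0.117)<0.004)&ok; G=X[g];print('guard',cv2.minAreaRect((G[:,:2]*1000).astype(np.float32)),G.mean(0),len(G))
rel([0.481,0.002,0.085],1.535)
```

```text
[ 248  113  147   88 8561]
((531.0753784179688, 3.0713043212890625), (126.26374816894531, 201.89430236816406), 88.17124938964844) 0.007338057759169073
[-0.01830193  0.07555533] [-0.02053832 -0.04789424] 0.4285032109472952
((693.078125, -2.4156875610351562), (129.02587890625, 150.60755920410156), 88.50552368164062) 7411
guard ((633.0715942382812, -0.8204555511474609), (59.825565338134766, 89.96765899658203), 88.06379699707031) [0.61755219 0.00068774 0.11622169] 2766
shift [0.0156 0.1354 0.6139] turn [ 0.0008  0.0003 -0.0039]
```

```bash
python3 -m handwheel '[[[0,0.016,0.132,0.3,0,0,0],[0,0.016,0.132,0.55,0,0,0],[0,0.016,0.132,0.55,0,0,0],[0,0.016,0.132,0.614,0,0,0],[0,0.016,0.132,0.614,0,0,0],[0,0.016,0.132,0.614,0,0,0],[0,0.016,0.132,0.614,0,0,0]]]'
python3 - <<'E'
from h import *
st();rel([0.480,0.004,0.048],1.535)
E
```

```text
clock: 3.12
position: [0.4799, 0.0017, 0.0849]
tcp_rot: [-3.141, 0.0, 1.529]
force: [-0.1, 0.6, 0.5]
grip_width: 0.003
{'clock': 3.1167, 'position': [0.4799, 0.0017, 0.0849], 'tcp_rot': [-3.1411, 0.0001, 1.5285], 'force': [-0.0511, 0.606, 0.5356], 'joints': [-0.2436, 0.4622, 1.7277, -0.0002, 0.9522, -0.2012], 'grip_width': 0.0035}
shift [0.0076 0.     0.123 ] turn [-0.0003  0.0001 -0.0043]
```

```bash
python3 -m handwheel '[[[0,0.008,0,0.04,0,0,0],[0,0.008,0,0.08,0,0,0],[0,0.008,0,0.105,0,0,0],[0,0.008,0,0.12,0,0,0],[0,0.008,0,0.126,0,0,0],[0,0.008,0,0.126,0,0,0],[0,0.008,0,0.126,0,0,0]]]'
python3 - <<'E'
from h import *
st();p=optics.grab_frame('scene');save(p,'s2');cv2.imwrite('pics/s2c.png',cv2.resize(p['color'][150:290,180:320],(600,600),interpolation=cv2.INTER_CUBIC))
p=optics.grab_frame('wrist');X,ok=pts(p);z=X[...,2]
g=(abs(z-0.117)<0.004)&ok; G=X[g];print('guard',cv2.minAreaRect((G[:,:2]*1000).astype(np.float32)),len(G))
E
```

```text
clock: 3.7
position: [0.4805, 0.0037, 0.0498]
tcp_rot: [3.139, 0.001, 1.528]
force: [-3.6, 0.1, 5.9]
grip_width: -0.005
{'clock': 3.7, 'position': [0.4805, 0.0037, 0.0498], 'tcp_rot': [3.139, 0.0009, 1.5283], 'force': [-3.6432, 0.1121, 5.9272], 'joints': [-0.2391, 0.5215, 1.763, -0.0005, 0.8545, -0.1963], 'grip_width': -0.0046}
guard ((480.90045166015625, 14.769667625427246), (17.285079956054688, 124.05683898925781), 87.73674011230469) 9000
```

View pics/s2c.png

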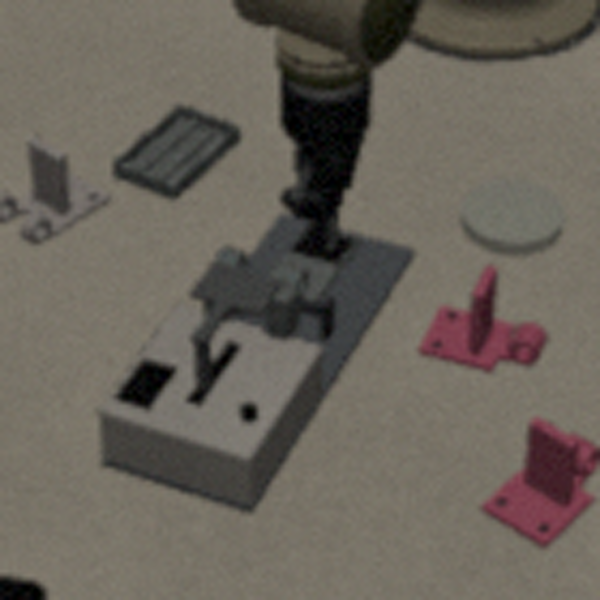

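The pedal is partly down at 5.9 N and the guard at crop (255,290) has moved back. I'll press on until the stop shows in the force.

```bash
python3 -m handwheel '[[[0,0,0,0.012,0,0,0],[0,0,0,0.018,0,0,0],[0,0,0,0.024,0,0,0],[0,0,0,0.024,0,0,0]]]'
```

```text
clock: 4.13
position: [0.4809, 0.0036, 0.0464]
tcp_rot: [3.136, 0.001, 1.528]
force: [-8.3, 3.4, 22.6]
grip_width: -0.005
```

```bash
python3 -m handwheel '[[[0,0,0,0.006,0,0,0],[0,0,0,0.006,0,0,0],[0,0,0,0.006,0,0,0],[0,0,0,0.006,0,0,0]]]'
python3 -m handwheel '[[[0,0,0,-0.06,0,0,0],[0,0,0,-0.12,0,0,0],[0,0,0,-0.24,0,0,0],[0,0,0,-0.36,0,0,0],[0,0,0,-0.48,0,0,0],[0,-0.05,-0.2,-0.6,0,0,0],[0,-0.1,-0.33,-0.6,0,0,0],[0,-0.1,-0.33,-0.6,0,0,0]]]'
python3 - <<'E'
from h import *
st()
p=optics.grab_frame('wrist');save(p,'w3');X,ok=pts(p);z=X[...,2]
g=(abs(z-0.117)<0.004)&ok&(X[...,0]>.56); G=X[g];print('guard',cv2.minAreaRect((G[:,:2]*1000).astype(np.float32)),len(G))
for t in ['pedal_pad','guard_edge','seat','incubator']:
        print(t,[(np.round(q['xyz'],3).tolist(),round(q['p'],2),np.round(proj(p,q['xyz'])).tolist()) for q in nets.mark_of(p,t)[:3]])
E
```

```text
clock: 4.47
position: [0.481, 0.0035, 0.0474]
tcp_rot: [3.134, 0.002, 1.528]
force: [-4.5, 2.1, 7.1]
grip_width: -0.0
clock: 5.13
position: [0.3772, -0.022, 0.23]
tcp_rot: [3.128, 0.004, 1.529]
force: [-0.8, -0.6, 0.4]
grip_width: 0.0
{'clock': 5.1333, 'position': [0.3772, -0.022, 0.23], 'tcp_rot': [3.128, 0.0041, 1.5288], 'force': [-0.8201, -0.5538, 0.411], 'joints': [-0.375, 0.0884, 1.7647, 0.0006, 1.2743, -0.3332], 'grip_width': 0.0005}
guard ((0.0, 0.0), (0.0, 0.0), 0.0) 0
pedal_pad [([0.479, 0.005, 0.054], 0.92, [344.0, 152.0])]
guard_edge []
seat [([0.604, 0.001, 0.092], 0.65, [482.0, 157.0])]
incubator [([0.606, -0.004, 0.002], 0.72, [427.0, 148.0])]
```

View pics/w3.png

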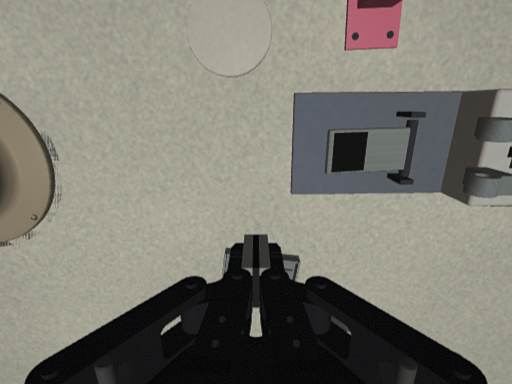

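The guard is off and both fixed knuckles show at (495,130) and (485,182). The pedal is up again with its pad at 54 mm. Next I'll measure the hinge from above.

Run:
```python
from h import *
rel([0.58,-0.07,0.26],1.541)
```

```text
shift [-0.131   0.6742 -0.0983] turn [ 0.0077  0.0019 -0.0089]
```

```bash
python3 -m handwheel '[[[1,-0.131,0.674,-0.098,0.008,0,-0.01],[1,-0.131,0.674,-0.098,0.008,0,-0.01],[1,-0.131,0.674,-0.098,0.008,0,-0.01],[1,-0.131,0.674,-0.098,0.008,0,-0.01],[1,-0.131,0.674,-0.098,0.008,0,-0.01],[1,-0.131,0.674,-0.098,0.008,0,-0.01],[1,-0.131,0.674,-0.098,0.008,0,-0.01],[1,-0.131,0.674,-0.098,0.008,0,-0.01]]]'
python3 - <<'E'
from h import *
st()
p=optics.grab_frame('wrist');save(p,'w4');X,ok=pts(p);z=X[...,2]
g=(abs(z-0.117)<0.004)&ok&(X[...,0]>.56); G=X[g];print('guard',cv2.minAreaRect((G[:,:2]*1000).astype(np.float32)),len(G))
np.savez('w4.npz',X=X,ok=ok)
b=(abs(z-0.061)<0.003)&(X[...,0]>0.6)&ok
B=X[b][:,:2];print(cv2.minAreaRect((B*1000).astype(np.float32)),len(B))
k=(z>0.085)&(z<0.1115)&(X[...,0]>.58)&(X[...,0]<.63)&ok
n,l,s,c=cv2.connectedComponentsWithStats(k.astype(np.uint8))
for i in range(1,n):
    if s[i,4]>60:
        Q=X[l==i];print(s[i],Q.mean(0),np.percentile(Q,[1,50,99],axis=0).round(4).tolist())
for t in ['pedal_pad','guard_edge','seat','incubator']:
        print(t,[(np.round(q['xyz'],3).tolist(),round(q['p'],2),np.round(proj(p,q['xyz'])).tolist()) for q in nets.mark_of(p,t)[:3]])
E
```

```text
clock: 6.05
position: [0.5799, -0.0695, 0.2593]
tcp_rot: [-3.14, 0.002, 1.543]
force: [0.1, 0.8, -0.7]
grip_width: 0.996
{'clock': 6.05, 'position': [0.5799, -0.0695, 0.2593], 'tcp_rot': [-3.1397, 0.0024, 1.5433], 'force': [0.067, 0.7806, -0.6501], 'joints': [-0.3206, 0.4361, 1.181, -0.0029, 1.5256, -0.293], 'grip_width': 0.996}
guard ((683.0333862304688, -2.5760574340820312), (59.78998565673828, 88.36302185058594), 88.32125854492188) 3563
((775.7289428710938, -70.92031860351562), (182.4932403564453, 387.80072021484375), 48.37526321411133) 9536
[269  76  36  24 798] [0.61254766 0.02674135 0.10381101] [[0.5959, 0.0165, 0.0871], [0.6123, 0.0269, 0.1048], [0.6297, 0.0365, 0.109]]
[268 133  35  22 737] [ 0.61157932 -0.02626745  0.10311962] [[0.5942, -0.0372, 0.0875], [0.611, -0.0261, 0.1042], [0.6295, -0.0169, 0.109]]
pedal_pad [([0.483, 0.004, 0.057], 0.91, [170.0, 114.0])]
guard_edge [([0.64, -0.002, 0.112], 0.78, [315.0, 119.0])]
seat [([0.606, 0.001, 0.092], 0.57, [279.0, 115.0])]
incubator []
```

View pics/w4.png

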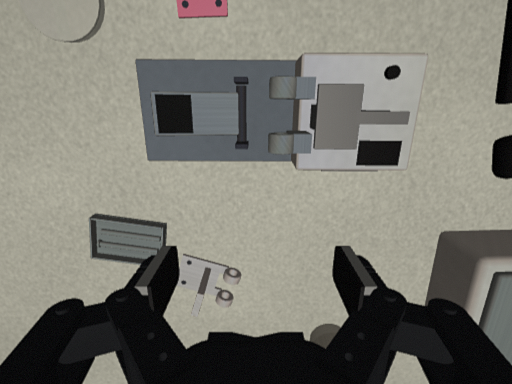

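Run:
```python
from h import *
from scipy.optimize import least_squares
d=np.load('w4.npz');X=d['X'];ok=d['ok']
res=[]
for sgn in (1,-1):
    m=ok&(X[...,2]>.088)&(X[...,2]<.113)&(X[...,0]>.585)&(X[...,0]<.614)&(abs(X[...,1]-.001*0-sgn*.027)<.0095)
    Q=X[m]
    f=lambda v:np.hypot(Q[:,0]-v[0],Q[:,2]-v[1])-.014
    o=least_squares(f,[.607,.095],loss='soft_l1',f_scale=.001);print(sgn,len(Q),o.x,np.std(f(o.x)));res.append(o.x)
m=ok&(abs(X[...,2]-.107)<.004)&(X[...,0]>.597)&(X[...,0]<.612)
y=X[m][:,1]
print('inner/outer y',[np.percentile(q,[1,99]) for q in (y[y>0],y[y<0])])
print('yaw',-(res[0][0]-res[1][0])/.054)
```

```text
1 422 [0.60973527 0.09397375] 0.0006330370819686136
-1 379 [0.60772898 0.09397711] 0.0011620749095278206
inner/outer y [array([0.01740878, 0.03683495]), array([-0.03666497, -0.01738337])]
yaw -0.03715360719246262
```

The seat measures (0.6085, 0.000, 0.095) with yaw about -0.03, and the guard is 50 mm back. Now on to the leaf.

Run:
```python
from h import *
rel([0.58,0.22,0.25],2.05)
```

```text
shift [ 0.9654 -0.0248  0.0319] turn [-0.0006  0.002  -0.3381]
```

```bash
python3 -m handwheel '[[[1,0.965,-0.025,0.032,0,0,-0.338],[1,0.965,-0.025,0.032,0,0,-0.338],[1,0.965,-0.025,0.032,0,0,-0.338],[1,0.965,-0.025,0.032,0,0,-0.338],[1,0.965,-0.025,0.032,0,0,-0.338],[1,0.965,-0.025,0.032,0,0,-0.338],[1,0.965,-0.025,0.032,0,0,-0.338],[1,0.965,-0.025,0.032,0,0,-0.338]]]'
python3 - <<'E'
from h import *
st()
p=optics.grab_frame('wrist');save(p,'w5');X,ok=pts(p);z=X[...,2]
np.savez('w5.npz',X=X,ok=ok)
for t in ['leaf','leaf_hole']:
        print(t,[(np.round(q['xyz'],3).tolist(),round(q['p'],2),np.round(proj(p,q['xyz'])).tolist()) for q in nets.mark_of(p,t)[:3]])
g=ok&(abs(z-.07)<.004)&(np.hypot(X[...,0]-.542,X[...,1]-.31)<.05)
G=X[g];print('tabtop',cv2.minAreaRect((G[:,:2]*1000).astype(np.float32)),G.mean(0),len(G))
g=ok&(abs(z-.005)<.004)&(np.hypot(X[...,0]-.542,X[...,1]-.31)<.07)
E
```

```text
clock: 6.97
position: [0.5783, 0.2261, 0.2499]
tcp_rot: [-3.141, 0.001, 2.056]
force: [0.3, 0.5, -0.2]
grip_width: 1.003
{'clock': 6.9667, 'position': [0.5783, 0.2261, 0.2499], 'tcp_rot': [-3.1407, 0.0009, 2.0562], 'force': [0.3195, 0.47, -0.2162], 'joints': [0.1828, 0.5085, 1.0848, -0.0011, 1.5488, -0.3026], 'grip_width': 1.0029}
leaf [([0.519, 0.162, 0.001], 0.95, [198.0, 186.0]), ([0.671, 0.265, -0.001], 0.85, [325.0, 172.0]), ([0.543, 0.314, 0.003], 0.65, [263.0, 94.0])]
leaf_hole [([0.578, 0.33, 0.015], 0.78, [294.0, 96.0]), ([0.522, 0.201, 0.015], 0.58, [210.0, 165.0]), ([0.63, 0.278, 0.014], 0.56, [307.0, 152.0])]
tabtop ((541.99169921875, 311.90997314453125), (9.436332702636719, 39.68745422363281), 27.94178009033203) [0.54137195 0.31234181 0.06919583] 375
```

View pics/w5.png

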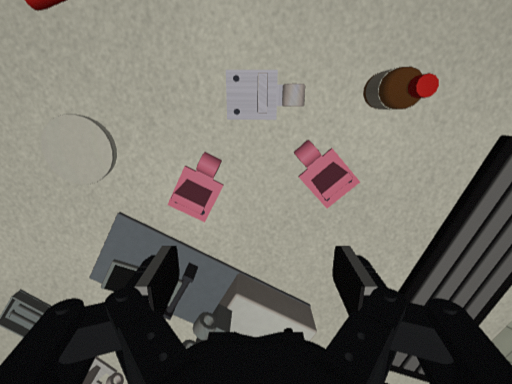

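The grey single-knuckle leaf lies at (255,95) with its knuckle at (294,96); the pink ones at (195,190) and (328,178) stay out of it. I'll descend on its tab.

Run:
```python
from h import *
rel([0.5417,0.312,0.14],2.0585)
```

```text
shift [0.3321 0.0304 0.3661] turn [-0.0011  0.002  -0.0054]
```

```bash
python3 -m handwheel '[[[1,0.332,0.03,0.1,0,0,-0.004],[1,0.332,0.03,0.2,0,0.001,-0.004],[1,0.332,0.03,0.366,0,0.001,-0.004],[1,0.332,0.03,0.366,0,0.001,-0.004],[1,0.332,0.03,0.366,0,0.001,-0.004],[1,0.332,0.03,0.366,0,0.001,-0.004],[1,0.332,0.03,0.366,0,0.001,-0.004]]]'
python3 - <<'E'
from h import *
st();rel([0.5417,0.312,0.052],2.0585)
E
```

```text
clock: 7.7
position: [0.5433, 0.3107, 0.1425]
tcp_rot: [3.14, 0.002, 2.055]
force: [0.6, 0.6, 0.4]
grip_width: 1.003
{'clock': 7.7, 'position': [0.5433, 0.3107, 0.1425], 'tcp_rot': [3.1398, 0.0023, 2.0546], 'force': [0.5716, 0.5962, 0.4235], 'joints': [0.3314, 0.6002, 1.239, -0.0021, 1.3002, -0.1519], 'grip_width': 1.0034}
shift [ 0.0071 -0.0031  0.3016] turn [ 0.0012  0.0016 -0.0026]
```

```bash
python3 -m handwheel '[[[1,0.007,-0.003,0.1,0.001,0.001,-0.003],[1,0.007,-0.003,0.2,0.001,0.001,-0.003],[1,0.007,-0.003,0.27,0.001,0.001,-0.003],[1,0.007,-0.003,0.302,0.001,0.001,-0.003],[1,0.007,-0.003,0.302,0.001,0.001,-0.003],[1,0.007,-0.003,0.302,0.001,0.001,-0.003]]]'
python3 - <<'E'
from h import *
st();rel([0.5417,0.312,0.052],2.0585)
p=optics.grab_frame('wrist');save(p,'w6')
E
```

```text
clock: 8.2
position: [0.5432, 0.3117, 0.0539]
tcp_rot: [3.138, 0.001, 2.058]
force: [0.4, 0.9, -0.3]
grip_width: 1.0
{'clock': 8.2, 'position': [0.5432, 0.3117, 0.0539], 'tcp_rot': [3.1383, 0.0014, 2.0582], 'force': [0.3899, 0.9245, -0.3458], 'joints': [0.3325, 0.7002, 1.3321, -0.001, 1.1058, -0.1544], 'grip_width': 0.9997}
shift [ 0.0033 -0.0039  0.0063] turn [ 0.0022  0.0009 -0.0002]
```

View pics/w6.png

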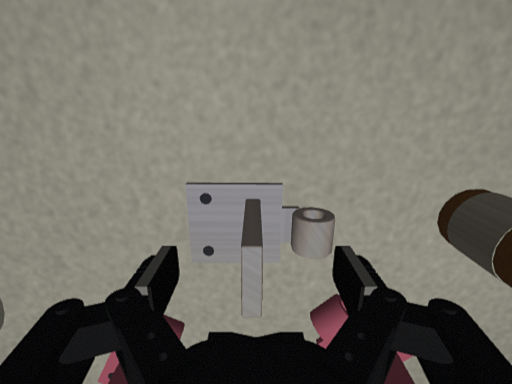

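The tab at (252,255) sits between the pads, so I'll close.

```bash
python3 -m handwheel '[[[0,0.003,-0.004,0.003,0.002,0.001,0],[0,0.003,-0.004,0.003,0.002,0.001,0],[0,0.003,-0.004,0.003,0.002,0.001,0],[0,0.003,-0.004,0.003,0.002,0.001,0],[0,0.003,-0.004,0.003,0.002,0.001,0],[0,0.003,-0.004,0.003,0.002,0.001,0],[0,0.003,-0.004,0.003,0.002,0.001,0],[0,0.003,-0.004,0.003,0.002,0.001,0]]]' 60
python3 -m handwheel '[[[0,0,0,0,0,0,0],[0,0,0,0,0,0,0],[0,0,0,-0.01,0,0,0],[0,0,0,-0.02,0,0,0],[0,0,0,-0.06,0,0,0],[0,0,0,-0.06,0,0,0]]]'
python3 - <<'E'
from h import *
st()
p=optics.grab_frame('wrist');save(p,'w7')
E
```

```text
clock: 8.92
position: [0.5416, 0.3121, 0.0532]
tcp_rot: [3.141, -0.0, 2.059]
force: [-0.4, 0.2, -0.5]
grip_width: 0.107
clock: 9.42
position: [0.5424, 0.3124, 0.0731]
tcp_rot: [3.138, 0.0, 2.059]
force: [0.9, 0.4, -1.5]
grip_width: 0.109
{'clock': 9.4167, 'position': [0.5424, 0.3124, 0.0731], 'tcp_rot': [3.1377, 0.0004, 2.0586], 'force': [0.8705, 0.3733, -1.4624], 'joints': [0.3337, 0.6758, 1.3166, 0.0002, 1.1453, -0.1542], 'grip_width': 0.1088}
```

View pics/w7.png

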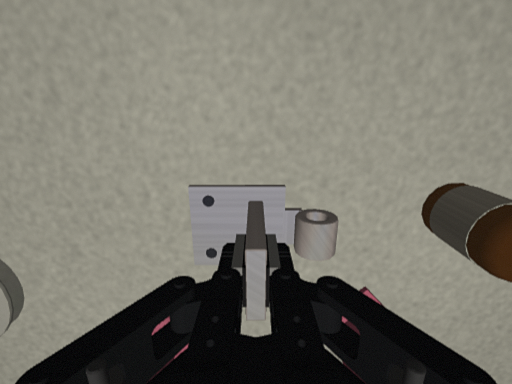

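```bash
python3 -m handwheel '[[[0,0,0,-0.1,0,0,0],[0,0,0,-0.22,0,0,0],[0,0,0,-0.34,0,0,0],[0,0,0,-0.46,0,0,0],[0,0,0,-0.5,0,0,0],[0,0,0,-0.5,0,0,0]]]'
python3 - <<'E'
from h import *
st();rel([0.53,0.0027,0.22],1.541)
E
```

```text
clock: 9.97
position: [0.5426, 0.3126, 0.2257]
tcp_rot: [3.132, 0.001, 2.059]
force: [-0.4, -0.2, -2.1]
grip_width: 0.11
{'clock': 9.9667, 'position': [0.5426, 0.3126, 0.2257], 'tcp_rot': [3.1318, 0.0013, 2.0587], 'force': [-0.4084, -0.1589, -2.1435], 'joints': [0.3338, 0.5286, 1.1193, 0.0002, 1.4837, -0.1541], 'grip_width': 0.1102}
shift [-0.8927 -0.5215  0.0149] turn [ 0.0066 -0.0009  0.3451]
```

```bash
python3 -m handwheel '[[[0,-0.1,-0.06,0.015,0,0,0.05],[0,-0.2,-0.12,0.015,0,0,0.1],[0,-0.32,-0.19,0.015,0,0,0.15],[0,-0.44,-0.26,0.015,0.003,0,0.2],[0,-0.56,-0.33,0.015,0.005,0,0.25],[0,-0.68,-0.4,0.015,0.007,0,0.3],[0,-0.8,-0.47,0.015,0.007,0,0.345],[0,-0.8,-0.47,0.015,0.007,0,0.345]]]'
python3 - <<'E'
from h import *
st();rel([0.535,0.0025,0.17],1.541)
E
```

```text
clock: 10.63
position: [0.53, 0.0283, 0.218]
tcp_rot: [-3.137, 0.001, 1.531]
force: [0.6, -0.5, -0.7]
grip_width: 0.107
{'clock': 10.6333, 'position': [0.53, 0.0283, 0.218], 'tcp_rot': [-3.1374, 0.0006, 1.5312], 'force': [0.6434, -0.5439, -0.6648], 'joints': [-0.1694, 0.375, 1.4043, -0.0012, 1.3664, -0.1295], 'grip_width': 0.1066}
shift [-0.0852  0.0208  0.16  ] turn [-0.0028  0.0004 -0.0065]
```

```bash
python3 - <<'E'
from h import *
rel([0.5685,0.0015,0.185],1.541)
E
python3 -m handwheel '[[[0,-0.04,0.01,0.02,0,0,-0.006],[0,-0.085,0.02,0.05,0,0,-0.006],[0,-0.085,0.08,0.08,0,0,-0.006],[0,-0.086,0.132,0.11,0,0,-0.006],[0,-0.086,0.132,0.11,0,0,-0.006],[0,-0.086,0.132,0.11,0,0,-0.006]]]'
python3 - <<'E'
from h import *
st();rel([0.5685,0.0015,0.134],1.541)
p=optics.grab_frame('wrist');save(p,'w8')
E
```

```text
shift [-0.0841  0.1323  0.1096] turn [-0.0028  0.0004 -0.0065]
clock: 11.13
position: [0.568, 0.001, 0.1826]
tcp_rot: [-3.134, -0.0, 1.541]
force: [-0.8, 0.4, -1.9]
grip_width: 0.106
{'clock': 11.1333, 'position': [0.568, 0.001, 0.1826], 'tcp_rot': [-3.1336, -0.0, 1.5406], 'force': [-0.7905, 0.4133, -1.8632], 'joints': [-0.206, 0.4712, 1.3527, -0.0014, 1.3256, -0.1754], 'grip_width': 0.106}
shift [0.0016 0.0029 0.162 ] turn [-0.0053 -0.     -0.0003]
```

View pics/w8.png

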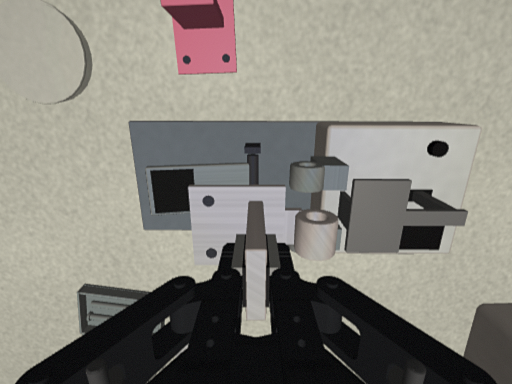

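```bash
cat > m.py <<'E'
from h import *
from scipy.optimize import least_squares
def fit(X,ok,c,yh,lo=-.0125,xr=.006,show=''):
    # c: expected centre (x,y,z); points on the top front
    m=ok&(X[...,2]>c[2]-.007)&(X[...,2]<c[2]+.018)&(X[...,0]>c[0]-.016)&(X[...,0]<c[0]+xr)&(abs(X[...,1]-c[1])<yh)
    Q=X[m]
    f=lambda v:np.hypot(Q[:,0]-v[0],Q[:,2]-v[1])-.014
    o=least_squares(f,[c[0],c[2]],loss='soft_l1',f_scale=.001)
    in_=abs(f(o.x))<.002
    y=Q[in_][:,1];print(show,len(Q),o.x.round(4),'std',np.std(f(o.x)).round(4),'y',np.percentile(y,[2,98]).round(4))
def plate(X,ok,z0,box):
    m=ok&(abs(X[...,2]-z0)<.005)&(X[...,0]>box[0])&(X[...,0]<box[1])&(X[...,1]>box[2])&(X[...,1]<box[3])
    Q=X[m];A=np.c_[Q[:,:2],np.ones(len(Q))];k=np.linalg.lstsq(A,Q[:,2],rcond=None)[0]
    print('plate',len(Q),'slope',k[:2].round(3),'z',Q[:,2].mean().round(4),cv2.minAreaRect((Q[:,:2]*1000).astype(np.float32)))
E
python3 - <<'E'
from m import *
p=optics.grab_frame('wrist');X,ok=pts(p)
s=r.sense()['position'];print(s)
fit(X,ok,(s[0]+.04,s[1],s[2]-.039),.016,show='loose')
fit(X,ok,(.608,.027,.095),.0125,show='fixed+')
plate(X,ok,s[2]-.048,(.51,.6,-.05,.05))
z=X[...,2]
g=ok&(abs(z-(s[2]+.017))<.004)&(np.hypot(X[...,0]-s[0],X[...,1]-s[1])<.03);G=X[g]
print('tabtop',cv2.minAreaRect((G[:,:2]*1000).astype(np.float32)),G.mean(0),len(G))
for t in ['leaf','leaf_hole','seat']:
        print(t,[(np.round(q['xyz'],4).tolist(),round(q['p'],2)) for q in nets.mark_of(p,t)[:3]])
E
```

```text
[0.56781622 0.00121986 0.1841206 ]
loose 1442 [0.608  0.1428] std 0.0015 y [-0.0115  0.0131]
fixed+ 710 [0.6099 0.0941] std 0.0016 y [0.0179 0.0371]
plate 5541 slope [-0.007 -0.004] z 0.1346 ((560.9312744140625, 1.5775337219238281), (60.88368225097656, 77.2969741821289), 88.22252655029297)
tabtop ((565.9947509765625, 4.38238525390625), (38.32565689086914, 37.654693603515625), 51.649600982666016) [0.56837251 0.00455675 0.19989588] 2119
leaf [([0.5718, 0.003, 0.133], 0.93), ([0.5199, 0.1624, 0.003], 0.74)]
leaf_hole [([0.6086, 0.0023, 0.1421], 0.61)]
seat []
```

The leaf is level (plate slope under 0.01) and its yaw matches the incubator's. The loose knuckle is above the gap, so I'll lower it.

Run:
```python
from h import *
rel([0.5685,0.001,0.135],1.541)
```

```text
shift [-0.0004  0.0022  0.167 ] turn [-0.0026  0.0004 -0.0003]
```

```bash
python3 -m handwheel '[[[0,0,0.002,0.04,-0.002,0,0],[0,0,0.002,0.08,-0.002,0,0],[0,0,0.002,0.12,-0.002,0,0],[0,0,0.002,0.15,-0.002,0,0],[0,0,0.002,0.165,-0.002,0,0],[0,0,0.002,0.167,-0.002,0,0],[0,0,0.002,0.167,-0.002,0,0],[0,0,0.002,0.167,-0.002,0,0]]]'
cat > chk.py <<'E'
from m import *
import sys
st();rel([0.5685,0.001,0.135],1.541)
p=optics.grab_frame('wrist');save(p,sys.argv[1]);X,ok=pts(p)
s=r.sense()['position']
fit(X,ok,(s[0]+.04,s[1],s[2]-.040),.0135,show='loose')
fit(X,ok,(.608,.0275,.095),.0095,show='fixed+')
fit(X,ok,(.608,-.027,.095),.0095,show='fixed-')
plate(X,ok,s[2]-.048,(.51,.59,-.05,.05))
for n in ['wrist','top','scene']:
    q=p if n=='wrist' else optics.grab_frame(n)
    if n!='wrist': save(q,sys.argv[1]+n)
    for t in ['leaf','leaf_hole','seat','guard_edge','pedal_pad']:
        print(n,t,[(np.round(w['xyz'],4).tolist(),round(w['p'],2)) for w in nets.mark_of(q,t) if abs(w['xyz'][1])<.1][:2])
E
python3 chk.py w9
```

```text
clock: 12.05
position: [0.5687, 0.0011, 0.1357]
tcp_rot: [3.141, 0.001, 1.541]
force: [-0.3, 0.4, -1.0]
grip_width: 0.11
{'clock': 12.05, 'position': [0.5687, 0.0011, 0.1357], 'tcp_rot': [3.1413, 0.0009, 1.5406], 'force': [-0.2783, 0.3864, -0.9908], 'joints': [-0.2059, 0.5186, 1.4206, -0.0009, 1.202, -0.1754], 'grip_width': 0.1096}
shift [-0.0002 -0.0007  0.0022] turn [ 0.0002  0.0006 -0.0003]
loose 1465 [0.6093 0.0954] std 0.0019 y [-0.0116  0.0131]
fixed+ 1072 [0.6098 0.094 ] std 0.0015 y [0.0186 0.0368]
fixed- 453 [0.608  0.0939] std 0.0008 y [-0.0291 -0.0177]
plate 5190 slope [-0.002 -0.006] z 0.0867 ((556.7919311523438, 2.1292171478271484), (60.328250885009766, 66.5610122680664), 89.1356201171875)
wrist leaf [([0.5709, 0.004, 0.0844], 0.66)]
wrist leaf_hole [([0.6116, -0.0031, 0.0963], 0.82)]
wrist seat []
wrist guard_edge [([0.6404, 0.0015, 0.1142], 0.6)]
wrist pedal_pad [([0.4775, 0.003, 0.0535], 0.85)]
top leaf [([0.5707, -0.0004, 0.079], 0.49)]
top leaf_hole []
top seat [([0.6158, 0.0022, 0.0965], 0.6)]
top guard_edge [([0.6374, -0.0024, 0.118], 0.47)]
top pedal_pad []
scene leaf [([0.5691, -0.001, 0.0826], 0.66), ([0.6378, -0.0021, 0.1192], 0.55)]
scene leaf_hole [([0.6059, 0.0019, 0.0945], 0.51)]
scene seat [([0.6113, -0.0051, 0.0941], 0.68)]
scene guard_edge [([0.6414, -0.0008, 0.1204], 0.67)]
scene pedal_pad [([0.4821, 0.0034, 0.0537], 0.69), ([0.6394, 0.001, 0.12], 0.59)]
```

View pics/w9.png

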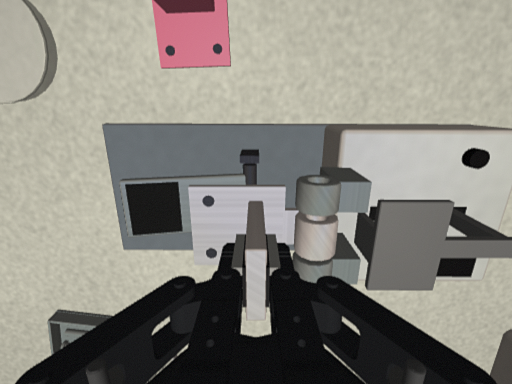

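The knuckles line up in the picture, fixed at (318,192) and (313,268) with the loose one between at (316,237). The loose one is about 1.4 mm high, so I'll trim it down and let it settle.

```bash
python3 -m handwheel '[[[0,0,-0.001,0.003,0,0,0],[0,0,-0.001,0.003,0,0,0],[0,0,-0.001,0.003,0,0,0],[0,0,-0.001,0.003,0,0,0],[0,0,-0.001,0.003,0,0,0],[0,0,-0.001,0.003,0,0,0],[0,0,-0.001,0.003,0,0,0],[0,0,-0.001,0.003,0,0,0]]]'
python3 chk.py w10 | head -8
python3 -c "
import cv2
a=cv2.imread('pics/w10.png');cv2.imwrite('pics/w10c.png',cv2.resize(a[160:300,270:400],(560,600)))"
```

```text
clock: 13.62
position: [0.5681, 0.0011, 0.1341]
tcp_rot: [-3.141, 0.001, 1.541]
force: [-0.3, 0.4, -2.1]
grip_width: 0.107
{'clock': 13.6167, 'position': [0.5681, 0.0011, 0.1341], 'tcp_rot': [-3.1407, 0.0007, 1.5406], 'force': [-0.2601, 0.4492, -2.0691], 'joints': [-0.206, 0.5199, 1.4234, -0.0009, 1.199, -0.1755], 'grip_width': 0.1069}
shift [-0.0004  0.0012 -0.0029] turn [-0.0006  0.0005 -0.0003]
loose 1456 [0.6086 0.0937] std 0.0018 y [-0.0115  0.0131]
fixed+ 1076 [0.6098 0.094 ] std 0.0014 y [0.0187 0.0368]
fixed- 439 [0.6078 0.0939] std 0.0014 y [-0.0282 -0.0176]
plate 5235 slope [-0.003 -0.006] z 0.0852 ((556.66015625, 1.9288253784179688), (60.25727844238281, 67.2824935913086), 88.58483123779297)
wrist leaf [([0.5704, 0.0032, 0.0836], 0.75)]
wrist leaf_hole [([0.6089, -0.0016, 0.0013], 0.63), ([0.6091, -0.0013, 0.0973], 0.58)]
```

View pics/w10c.png

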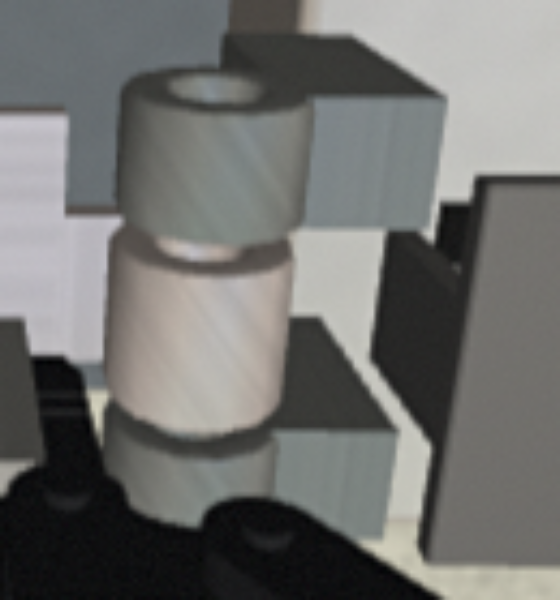

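Run:
```python
from h import *
st();close_job();st()
```

```text
{'clock': 14.5167, 'position': [0.5682, 0.0011, 0.1341], 'tcp_rot': [-3.1407, 0.0007, 1.5406], 'force': [-0.2403, -0.2209, -1.9727], 'joints': [-0.206, 0.5199, 1.4234, -0.0009, 1.199, -0.1755], 'grip_width': 0.1095}
the job is handed in; nothing more can be done
the job is handed in; nothing more can be done
```

I pressed the pedal to its stop and let it come up. I then took the grey single-knuckle leaf by its tab, and I was holding it between the fixed knuckles when I handed the job in at 14.5 s. The hand-in gave no verdict.

- **Pedal and guard:** the pedal reached about 22 N at the stop. The guard slid back about 50 mm, and the pad was measured up again at 54 mm.
- **Alignment:** in the wrist camera the loose knuckle is within about 0.5 mm of the fixed axis fore-aft, in height and along it. The plate slope was under 0.01 rad and the yaw agreed with the incubator's to about 0.02 rad.
- **Held by the gripper alone:** the wrist force was about 2 N, which fits the leaf's weight plus sensor noise. I saw no sign of it leaning on the incubator, but I could not measure that contact directly.
- **Disagreement:** the trained networks put the hole and the seat up to about 7 mm off in single views, and one report placed the hole on the bench. I relied on the depth fits instead.
- **Bystanders:** I didn't touch any, but I didn't re-measure where they stand at the end.

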